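# Stow the spacer under the well's self-locking tin flap

### The arm

A 6-joint arm with a two-finger parallel gripper is mounted at the origin on the work surface. World frame = base frame: x ahead of the robot, y to its left, z up, the work surface at z = 0. Lengths are in m, angles in degrees, forces in N, time in s.
With the tool pointing down it reaches from about 0.3 to 0.75 m from the base axis. Payload 8.5 kg.
Tool frame: the origin (TCP) lies at the very end of the fingers, on their centre line; the grasp point (between the pads) lies 19 mm behind it; z points along the fingers, y is the line along which they close (so a half turn about z gives the same grasp; the last joint's range is limited). The gripper opens to 85 mm and grips with 20 to 120 N. Pads are 22 mm wide; open, the fingers measure 114 mm over their backs; the gripper's body (76 mm by 85 mm) begins 54 mm behind the grasp point. The pads swing forward as they close: fully open they stand 13 mm farther back than shut.
Start: joints at [56.247, 21.807, 74.336, -0, 83.858, -12.336], TCP at [0.201, 0.512, 0.231] pointing down, gripper open.
Joint ranges: [-178.18, 178.18], [-50.72, 133.34], [12.68, 142.11], [-81.47, 261.47], [9.98, 163.14], [-165.26, 165.26]. Speed limits (degrees/s): [136.94, 136.94, 180, 180, 180, 180].

### API

Orientations are given as a 3x3 rotation matrix whose columns are the frame's x, y, z axes.
In Python, from rig import * gives the robot as it stands. The module is installed in compiled form; this text tells all that it offers.
- The arm moves only by the shell command python3 -m pendant 'ROWS' [OPENING] [FORCE]. ROWS is JSON, a list of rows, each a list of 2 entries, a list of its own where there are three numbers: the shift along the tool's x, y, z as a fraction of full scale, then the turn, a rotation vector about the tool's x, y, z as a fraction of full scale. A call has 1 to 8 rows; each row shifts and turns the commanded pose from where the row before left it, along the tool's axes as they then stand; what a row does not reach is not made up. Full scale, the value 1, is 40 mm for a shift and 5 degrees for a turn. A row lasts 1/8 s, in which the tool goes at most 62.5 mm and 10.7 degrees, less where a joint would pass 70% of its speed; a pose out of reach is approached as far as the arm can. A call with a number of a shift or a turn outside -1 to 1 is refused whole. A call with a gripper value outside its range is refused whole. OPENING is the opening, from 0 (shut) to 1 (fully open), set as the call begins (- or left out, the last holds). The fingers move at their own pace and stop on an object; FORCE is the grip in N (left out, the last holds). Time passes only in rows, so rows that do not move let the fingers close. It gives the time, the measured TCP pose, the force, the opening and the grip force at its end, in the units of the state.
- observe(): the state, without advancing time (a new reading comes with each control period).
- get_image(name): name is "side" or "top"; returns a dict with "img" (400x640x3 uint8, blue, green, red), "range_z" (400x640 float32, m along the optical axis (not along the pixel's ray), 0 where there is no reading), "camera_matrix" (3x3 intrinsics, pixels), "eye" and "rotation" of the camera in the world. Camera axes: x right, y down, z forward; pixel columns grow to the right and rows downward; lengths in m; the calibration is good to about 2 mm. A picture is of the moment at which its call begins.
- close_job(): hands the job in; it is judged then, once.
Trained networks look in the newest picture that a camera, given by its name, has taken for a name from the list of things; names that differ only in an ending like _2 or _b are one class to them, and where a whole thing is asked for, a point or a joint stands for the part that bears it (a point fixed in the world has none). Each returns a list of dicts, best first, with "conf" (0 to 1); they miss things now and then, are a little off and sometimes report something else, mostly with a low value. They report only what shows in the picture. A call takes as long as a camera call. They do not tell look-alikes from the thing itself.
- regions_of(camera, query): "mask" (400x640 bool, what is visible of it).
- landmark_of(camera, query): "point" ([x, y, z] in m, in world coordinates, good to about 4 mm: a listed point, or the origin of a listed thing).
The state is a dict: "time_s": time; "q": joint angles; "qvel": joint speeds; "joint_efforts": joint torques, N m; "position": TCP position; "tool_rot": TCP orientation; "ft_force": force on the tool from outside, world axes, zero at the start; "wrist_torque": the same for the moment, N m; "grip_width": finger opening in m; "gripper_force": force on a finger pad.
Only numpy, scipy, OpenCV 4.12 (cv2) and the standard library are available. Lean on these libraries where they do the work, as an engineer would, in place of code of your own. Each camera call takes 0.05 s, during which the arm holds its last target. There are 200 camera calls.

### The job

Put the white porcelain spacer away in the parts well. Lift the tin flap by its front lip until its stay locks and the flap stands by itself, set the spacer down in the well without dropping it, then raise the flap further until the stay lets go and lower it gently, never letting it fall, until it is fully shut. Leave the other things on the bench where they are.

Things in the scene. Friction and masses are not known exactly. Their poses are not given: they have to be found in the camera images.
- well_floor (a point): Centre of the inner floor of the parts well, an open pine box fixed to the bench: 200 mm deep (x), 230 mm wide (y), 88 mm high; walls and floor 6 mm. Its -x side is the front, where the flap's lip sticks out; the hinge runs along the +x rim; the red stay and the flap's pins are on its +y outer side, up to 27 mm out. z is up. Place and yaw vary.
- flap_lip (a point): Centre of the rolled front edge (lip) of the tin flap: a bead 9 mm thick, 232 mm long along y, on a 3 mm sheet. Shut, it is 92 mm above the bench and 34 mm in front of the well's front wall, with nothing below, so fingers tilted about 30 degrees reach beneath it from the front. Axes turn with the flap: x along the sheet to the hinge, z the sheet's outer normal (up when shut).
- flap_hinge (a point): Middle of the flap's hinge axis, 86 mm above and 104 mm behind (+x) the well floor's centre; the axis runs along the well's y. The lip's centre is 238 mm from it. Axes turn with the flap, as for the lip.
- flap (a joint): Flap angle in rad: 0 shut (level), growing as the lip rises and swings back; stop at 1.53. About 0.5 kg, damped: let go unlocked, it falls shut. Raised slowly, it passes the lock at 1.31 to 1.36; eased down from there it rests locked at about 1.1, unsupported. Raised past 1.41 (quick) to 1.46 (slow) it trips the stay and is held no more, so raising it straight to the stop never locks it.
- stay (a joint): Lean of the red stay lever in rad: 0 set (leaning back to the hinge, able to hold the flap), 0.70 tripped (leaning forward, not holding); its weight drops it to either. The rising flap pushes it to about 0.25, it drops back (locked), is pushed again from a flap angle of 1.36 and beyond 0.45 tips over, taking about 0.3 s. The flap sets it to 0 again when lowered fully.
- stay_bob (a point): The round red bob, 20 mm in diameter, of the stay lever (40 mm long, pivoted at its foot) on the well's +y side; it shows which way the stay leans. The flap's own pins move the stay; it need not be touched.
- spacer_center (a point): Centre (half-way up) of the white porcelain spacer, an upright straight cylinder 64 mm high and 50 mm in diameter with two blue bands and a small dark bore on top; 0.22 kg. It stands in one of three places; the tap fittings hold the others. It goes upright in the front half of the well, where the locked flap leaves room above; a wrist leaning to the front keeps clear of the flap.
- tap_a: Steel tap fitting, 67 mm high with a flat lever on top, to be left alone; origin at the centre of its foot.
- tap_b: A second steel tap fitting like the first, to be left alone; origin at the centre of its foot.
- cutter: Nickel-plated tube cutter body, C-shaped, 155 mm long and 30 mm high with a black knob, lying; to be left alone; origin at its underside.
- fuselage: Lacquered wooden fuselage section, 170 mm long and 118 mm high on two small feet, at the back right; to be left alone; origin at its underside.
Mind the look-alikes: they are no part of the job. What is shaped like the part that bears spacer_center but yellow is not meant.

How it is judged:
By the outcome, as a careful person would: the job done as asked, in the order asked, and still so for the second after the job is handed in, with the robot touching nothing.
It also fails if it takes over 72 s, if anything falls off the work surface, if the arm or the gripper's body presses on something with over 40 N, if the wrist force passes 120 N, or if a joint passes its speed limit or range.

## Working session

There is one attempt and no reset: what is moved stays moved. The work goes in short steps, Python scripts to look and compute and a shell command to move; the robot and the scene stay as the last step left them, time stands still between calls to the robot, and variables do not carry over. Pictures are saved under pics/ and viewed, at most 10 in all, crops included, and the job is handed in when it is done.

```bash
mkdir -p pics
cat > h.py <<'E'
from rig import *
import numpy as np, cv2
def px(im,p):
    c=im["rotation"].T@(np.array(p)-im["eye"]); u=im["camera_matrix"]@c; return u[:2]/u[2]
def cloud(im):
    K=im["camera_matrix"];z=im["range_z"];v,u=np.mgrid[0:400,0:640]
    c=np.stack([(u-K[0,2])/K[0,0]*z,(v-K[1,2])/K[1,1]*z,z],-1)
    return c@np.array(im["rotation"]).T+im["eye"]
E
python3 - <<'E'
from h import *
np.set_printoptions(precision=3,suppress=True)
ims=[]
for n in("side","top"):
    im=get_image(n); ims.append(im["img"])
    print(n,im["eye"],np.array(im["rotation"]).tolist())
    for q in("well_floor","flap_lip","flap_hinge","stay_bob","spacer_center","tap_a","cutter","fuselage"):
        for r in landmark_of(n,q)[:3]: print(q,round(r["conf"],2),np.array(r["point"]),px(im,r["point"]))
    cv2.imwrite(f"pics/{n}0.png",im["img"])
s=observe();print(s["time_s"],s["position"],np.array(s["tool_rot"]),s["ft_force"],s["grip_width"])
E
```

```text
side [ 0.459 -0.954  0.716] [[0.9935986237957246, -0.054428044055562994, 0.09899173102601967], [-0.11245405635974177, -0.5600321142388492, 0.8208033359029461], [0.010763828291186685, -0.8266810866600556, -0.5625677923229057]]
flap_lip 0.88 [0.522 0.06  0.095] [306.774 180.042]
flap_lip 0.45 [ 0.64  -0.468 -0.002] [376.319 334.349]
flap_hinge 0.66 [0.767 0.069 0.092] [378.813 176.077]
spacer_center 0.77 [ 0.58  -0.244  0.032] [336.641 257.064]
spacer_center 0.75 [ 0.674 -0.23   0.033] [369.455 251.057]
spacer_center 0.6 [ 0.582 -0.143  0.031] [332.389 233.324]
tap_a 0.95 [ 0.455 -0.322 -0.002] [291.962 291.436]
tap_a 0.55 [ 0.451 -0.183 -0.001] [288.677 253.983]
cutter 0.84 [0.342 0.359 0.001] [257.693 164.011]
fuselage 0.94 [ 0.639 -0.467  0.001] [375.943 333.246]
top [ 0.404 -0.07   1.163] [[0.028511077368595185, -0.9869631049143159, 0.15840122475907506], [-0.9994899704516095, -0.02586751454891169, 0.018726202436769732], [-0.014384624914227484, -0.15885433966044143, -0.9871972352762756]]
flap_lip 0.6 [0.528 0.061 0.091] [281.905 216.98 ]
flap_lip 0.52 [0.762 0.067 0.089] [283.414 138.938]
flap_hinge 0.87 [0.764 0.065 0.092] [283.987 138.119]
stay_bob 0.52 [0.741 0.2   0.057] [240.826 147.968]
stay_bob 0.43 [ 0.582 -0.241  0.029] [384.336 204.658]
spacer_center 0.84 [ 0.583 -0.238  0.033] [383.535 203.921]
spacer_center 0.77 [ 0.582 -0.14   0.031] [350.886 203.73 ]
spacer_center 0.63 [ 0.678 -0.231  0.031] [380.874 173.547]
tap_a 0.7 [ 0.456 -0.324  0.001] [409.88  247.455]
tap_a 0.48 [ 0.448 -0.181 -0.001] [362.89  248.798]
fuselage 0.77 [ 0.636 -0.465 -0.003] [454.276 191.009]
0.9 [0.201 0.512 0.231] [[-0.931  0.365 -0.   ]
 [ 0.365  0.931 -0.   ]
 [ 0.    -0.    -1.   ]] [-0.178 -0.307  0.803] 0.08551207118213593
```

View pics/side0.png

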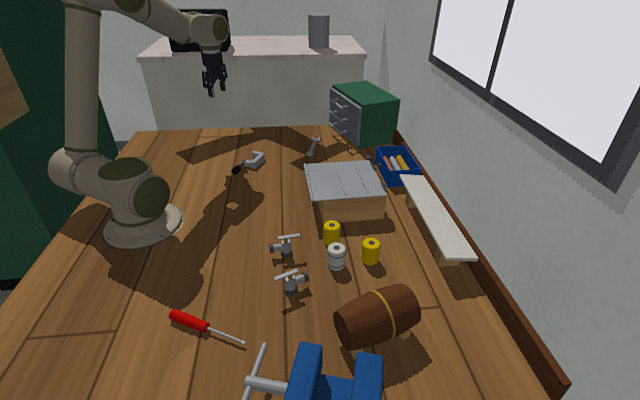

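View pics/top0.png

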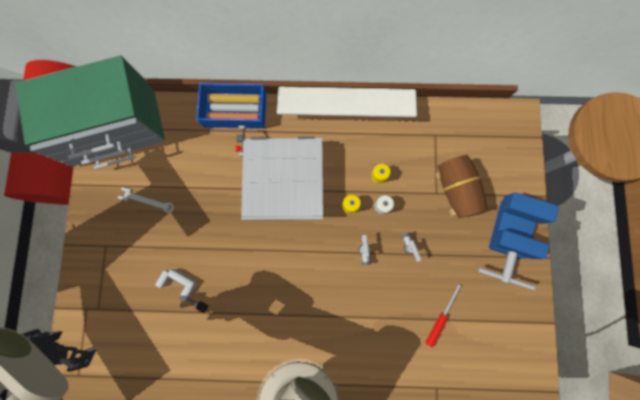

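The pictures show the white spacer at side (336,257) / top (384,204). The yellow look-alikes are at top (352,204) and (381,173), and the flap is shut at top (283,178) with the red bob at (240,148). Next I fit the flap's rectangle for yaw and set up a move planner.

```bash
cat >> h.py <<'E'
from scipy.spatial.transform import Rotation as Ro
np.set_printoptions(precision=3,suppress=True)
def flatfit(zlo,zhi):
    for n in("side","top"):
        im=get_image(n);P=cloud(im);m=(im["range_z"]>0)&(P[...,2]>zlo)&(P[...,2]<zhi)&(P[...,0]>.48)&(P[...,0]<.82)&(P[...,1]>-.1)&(P[...,1]<.24)
        k=cv2.connectedComponentsWithStats(m.astype(np.uint8)); i=1+np.argmax(k[2][1:,4]); Q=P[k[1]==i]
        print(n,len(Q),cv2.minAreaRect((Q[:,:2]*1000).astype(np.float32)),np.median(Q[:,2]))
def frame(yaw,t,flip=1):
    "tool rot: y along well y, fingers tilted t deg forward (deg)"
    return Ro.from_euler("z",yaw,degrees=True)*Ro.from_matrix(np.diag([-1,1,-1.]))*Ro.from_euler("y",-t,degrees=True)
def rows(p0,R0,way):
    "way: list of (pos, Rotation, n)"
    p=np.array(p0);R=R0
    for q,S,n in way:
        dp=(np.array(q)-p)/n; w=(S*R.inv()).as_rotvec()/n; out=[]
        for i in range(n):
            a=R.inv().apply(dp)/.04; b=R.inv().apply(w)/np.radians(5)
            out.append([a.round(2).tolist(),b.round(2).tolist()])
            p=p+dp;R=Ro.from_rotvec(w)*R
        print(str(out).replace(" ",""), "MAX",np.abs(np.array(out)).max())
def now():
    s=observe();return np.array(s["position"]),Ro.from_matrix(s["tool_rot"])
E
python3 - <<'E'
from h import *
flatfit(.08,.1)
E
```

```text
side 2907 ((654.0127563476562, 72.02356719970703), (265.9790344238281, 250.69442749023438), 1.9862942695617676) 0.09397022654785392
top 6479 ((657.0369262695312, 77.26934051513672), (268.97479248046875, 250.62965393066406), 2.4308576583862305) 0.09353385272484194
```

Run:
```python
from h import *
for n in("side","top"):
    im=get_image(n);P=cloud(im);m=(im["range_z"]>0)&(P[...,2]>.083)&(P[...,2]<.102)&(P[...,0]>.48)&(P[...,0]<.82)&(P[...,1]>-.1)&(P[...,1]<.24)
    Q=P[m]
    def edge(a,b,f,lo,hi):
        B=np.arange(lo,hi,.008);c=[];e=[]
        for l in B:
            s=Q[(Q[:,b]>=l)&(Q[:,b]<l+.008),a]
            if len(s)>3:c.append(l+.004);e.append(f(s))
        p=np.polyfit(c,e,1);r=np.array(e)-np.polyval(p,c);k=abs(r)<.004;p=np.polyfit(np.array(c)[k],np.array(e)[k],1);return p,np.degrees(np.arctan(p[0])),r.std()
    print(n,"front x(y)",edge(0,1,np.min,-.03,.16),"right y(x)",edge(1,0,np.min,.55,.74),"left y(x)",edge(1,0,np.max,.55,.66))
for q in("flap_lip","flap_hinge"):
    for n in("side","top"): print(q,n,[(round(r["conf"],2),np.array(r["point"])) for r in landmark_of(n,q)[:1]])
```

```text
side front x(y) (array([-0.039,  0.525]), np.float64(-2.22275260192508), np.float64(0.0010696273038999628)) right y(x) (array([ 0.039, -0.076]), np.float64(2.2581690121084064), np.float64(0.0010828801064693705)) left y(x) (array([0.04 , 0.155]), np.float64(2.2877303939848894), np.float64(0.0025554240698571094))
top front x(y) (array([-0.037,  0.527]), np.float64(-2.127997892819231), np.float64(0.0006878733848941501)) right y(x) (array([ 0.044, -0.076]), np.float64(2.4911320792146543), np.float64(0.0008505696661059101)) left y(x) (array([0.043, 0.156]), np.float64(2.436601497334616), np.float64(0.0008736006995479462))
flap_lip side [(0.75, array([0.524, 0.062, 0.095]))]
flap_lip top [(0.65, array([0.525, 0.065, 0.092]))]
flap_hinge side [(0.57, array([0.766, 0.069, 0.091]))]
flap_hinge top [(0.97, array([0.763, 0.069, 0.092]))]
```

```bash
cat >> h.py <<'E'
YAW=2.2; U=np.array([np.cos(np.radians(YAW)),np.sin(np.radians(YAW)),0]); Z=np.array([0,0,1.])
H=np.array([.765,.070,.092]); WF=np.array([.661,.066,.006])
def bead(th): return H+.238*(-np.cos(th)*U+np.sin(th)*Z)
def push(th,t,d=.016,h=.0155):
    "TCP touching bead at flap angle th, tilt t deg, d past the bead, h bead centre to finger centre line"
    t=np.radians(t); return bead(th)-h*(np.cos(t)*U+np.sin(t)*Z)+d*(np.sin(t)*U-np.cos(t)*Z)
E
python3 - <<'E'
from h import *
p,R=now(); F=frame(YAW,30)
c=push(0,30); print(c)
rows(p,R,[([.40,.20,.22],frame(YAW,15),12),(c-.06*U,F,8)])
E
```

```text
[0.522 0.061 0.07 ]
[[[-0.62,-0.45,0.02],[-0.05,-0.25,-0.39]],[[-0.61,-0.47,0.03],[-0.05,-0.25,-0.39]],[[-0.59,-0.5,0.05],[-0.05,-0.25,-0.39]],[[-0.57,-0.52,0.06],[-0.05,-0.25,-0.39]],[[-0.55,-0.53,0.07],[-0.05,-0.25,-0.39]],[[-0.53,-0.55,0.07],[-0.05,-0.25,-0.39]],[[-0.51,-0.57,0.08],[-0.05,-0.25,-0.39]],[[-0.49,-0.59,0.09],[-0.05,-0.25,-0.39]],[[-0.47,-0.61,0.1],[-0.05,-0.25,-0.39]],[[-0.44,-0.62,0.11],[-0.05,-0.25,-0.39]],[[-0.42,-0.64,0.11],[-0.05,-0.25,-0.39]],[[-0.4,-0.65,0.12],[-0.05,-0.25,-0.39]]] MAX 0.65
[[[-0.05,-0.45,0.5],[0.0,-0.37,0.0]],[[-0.03,-0.45,0.5],[0.0,-0.37,0.0]],[[-0.02,-0.45,0.5],[0.0,-0.37,0.0]],[[-0.0,-0.45,0.5],[0.0,-0.37,0.0]],[[0.02,-0.45,0.5],[0.0,-0.37,0.0]],[[0.03,-0.45,0.5],[0.0,-0.37,0.0]],[[0.05,-0.45,0.5],[0.0,-0.37,0.0]],[[0.07,-0.45,0.5],[0.0,-0.37,0.0]]] MAX 0.5
```

```bash
python3 -m pendant '[[[-0.62,-0.45,0.02],[-0.05,-0.25,-0.39]],[[-0.61,-0.47,0.03],[-0.05,-0.25,-0.39]],[[-0.59,-0.5,0.05],[-0.05,-0.25,-0.39]],[[-0.57,-0.52,0.06],[-0.05,-0.25,-0.39]],[[-0.55,-0.53,0.07],[-0.05,-0.25,-0.39]],[[-0.53,-0.55,0.07],[-0.05,-0.25,-0.39]]]' 0 20
python3 -m pendant '[[[-0.51,-0.57,0.08],[-0.05,-0.25,-0.39]],[[-0.49,-0.59,0.09],[-0.05,-0.25,-0.39]],[[-0.47,-0.61,0.1],[-0.05,-0.25,-0.39]],[[-0.44,-0.62,0.11],[-0.05,-0.25,-0.39]],[[-0.42,-0.64,0.11],[-0.05,-0.25,-0.39]],[[-0.4,-0.65,0.12],[-0.05,-0.25,-0.39]]]'
python3 -m pendant '[[[-0.05,-0.45,0.5],[0,-0.37,0]],[[-0.03,-0.45,0.5],[0,-0.37,0]],[[-0.02,-0.45,0.5],[0,-0.37,0]],[[0,-0.45,0.5],[0,-0.37,0]],[[0.02,-0.45,0.5],[0,-0.37,0]],[[0.03,-0.45,0.5],[0,-0.37,0]],[[0.05,-0.45,0.5],[0,-0.37,0]],[[0.07,-0.45,0.5],[0,-0.37,0]]]'
python3 - <<'E'
from h import *
p,R=now(); print(p,R.as_matrix(),frame(YAW,30).as_matrix(),observe()["q"])
rows(p,R,[(push(0,30)-.012*U,frame(YAW,30),6)])
E
```

```text
time_s: 2.05
position: [0.3007, 0.3555, 0.2258]
tool_rot: [[-0.977, 0.166, 0.133], [0.167, 0.986, -0.01], [-0.133, 0.013, -0.991]]
ft_force: [0.4, -0.2, 0.6]
grip_width: -0.0003
gripper_force: 0.0
time_s: 2.8
position: [0.4003, 0.1993, 0.2208]
tool_rot: [[-0.964, -0.038, 0.263], [-0.037, 0.999, 0.008], [-0.263, -0.002, -0.965]]
ft_force: [0.0, 0.2, 0.4]
grip_width: -0.0
gripper_force: 0.0
time_s: 3.8
position: [0.4599, 0.0653, 0.0767]
tool_rot: [[-0.87, -0.041, 0.492], [-0.033, 0.999, 0.024], [-0.492, 0.004, -0.87]]
ft_force: [-0.0, 1.0, -0.5]
grip_width: -0.0
gripper_force: 0.0
[0.46  0.065 0.077] [[-0.87  -0.041  0.492]
 [-0.033  0.999  0.024]
 [-0.492  0.004 -0.87 ]] [[-0.865 -0.038  0.5  ]
 [-0.033  0.999  0.019]
 [-0.5    0.    -0.866]] [ -10.228   19.059  121.704   31.68    12.154 -131.97 ]
[[[-0.17,-0.03,0.12],[0.01,-0.02,0.0]],[[-0.17,-0.03,0.12],[0.01,-0.02,0.0]],[[-0.17,-0.03,0.13],[0.01,-0.02,0.0]],[[-0.17,-0.03,0.13],[0.01,-0.02,0.0]],[[-0.17,-0.03,0.13],[0.01,-0.02,0.0]],[[-0.17,-0.03,0.13],[0.01,-0.02,0.0]]] MAX 0.17
```

```bash
python3 -m pendant '[[[-0.17,0,0.1],[0,0,0]],[[-0.17,0,0.1],[0,0,0]],[[-0.17,0,0.1],[0,0,0]],[[-0.17,0,0.1],[0,0,0]],[[-0.17,0,0.1],[0,0,0]],[[-0.17,0,0.1],[0,0,0]],[[0,0,0],[0,0,0]],[[0,0,0],[0,0,0]]]'
python3 - <<'E'
from h import *
p,R=now(); print(p,push(0,30)-.012*U,push(0,30),observe()["q"])
im=get_image("side");cv2.imwrite("pics/s1.png",cv2.resize(im["img"][100:260,200:440],None,fx=3,fy=3))
E
```

```text
time_s: 4.8
position: [0.5068, 0.0684, 0.0764]
tool_rot: [[-0.87, -0.042, 0.491], [-0.034, 0.999, 0.025], [-0.492, 0.005, -0.871]]
ft_force: [0.5, 0.1, -0.2]
grip_width: -0.0001
gripper_force: 0.0
[0.507 0.068 0.076] [0.51 0.06 0.07] [0.522 0.061 0.07 ] [  -8.5     22.199  114.769   21.862   15.118 -120.563]
```

View pics/s1.png

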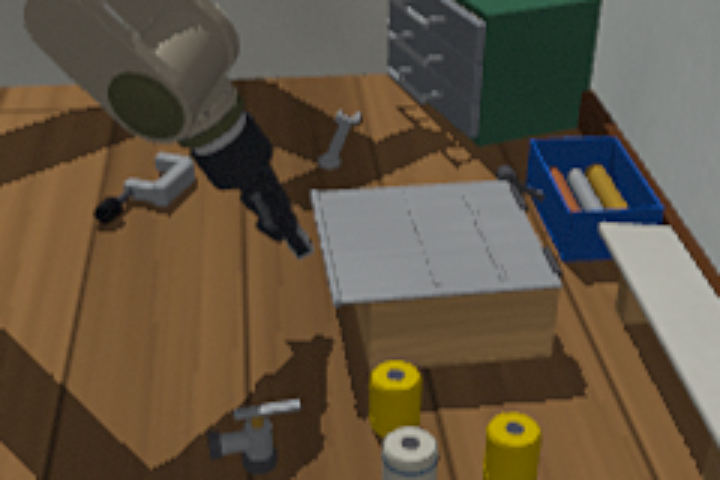

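Run:
```python
from h import *
p,R=now(); f=lambda t:frame(YAW,t)
rows(p,R,[(push(0,30,.018)-.012*U,f(30),2),(push(0,30,.018),f(30),3),(push(.06,30,.018),f(30),3)])
```

```text
[[[0.01,-0.1,0.11],[0.03,-0.06,0.0]],[[0.01,-0.1,0.11],[0.03,-0.06,0.0]]] MAX 0.11
[[[-0.09,0.0,0.05],[-0.0,0.0,0.0]],[[-0.09,0.0,0.05],[-0.0,0.0,0.0]],[[-0.09,0.0,0.05],[-0.0,0.0,0.0]]] MAX 0.09
[[[-0.06,-0.0,-0.1],[-0.0,0.0,-0.0]],[[-0.06,-0.0,-0.1],[-0.0,0.0,-0.0]],[[-0.06,-0.0,-0.1],[-0.0,0.0,-0.0]]] MAX 0.1
```

```bash
python3 -m pendant '[[[0.01,-0.1,0.11],[0.03,-0.06,0]],[[0.01,-0.1,0.11],[0.03,-0.06,0]],[[-0.09,0,0.05],[0,0,0]],[[-0.09,0,0.05],[0,0,0]],[[-0.09,0,0.05],[0,0,0]],[[0,0,0],[0,0,0]]]'
python3 -m pendant '[[[-0.06,0,-0.1],[0,0,0]],[[-0.06,0,-0.1],[0,0,0]],[[-0.06,0,-0.1],[0,0,0]],[[0,0,0],[0,0,0]]]'
python3 - <<'E'
from h import *
p,R=now(); f=lambda t:frame(YAW,t)
print(p,push(.06,30,.018))
flatfit(.07,.13)
g=[(.06,30),(.2,30),(.35,30),(.5,28),(.65,26),(.8,24),(.95,22),(1.1,20)]
W=[(push(a,t,.018),f(t),3) for a,t in g]
rows(p,R,W)
E
```

```text
time_s: 5.6
position: [0.5226, 0.0613, 0.0682]
tool_rot: [[-0.866, -0.04, 0.499], [-0.034, 0.999, 0.021], [-0.499, 0.001, -0.867]]
ft_force: [-3.7, 1.0, -2.0]
grip_width: -0.0003
gripper_force: 1.7
time_s: 6.1
position: [0.5229, 0.0613, 0.0829]
tool_rot: [[-0.865, -0.04, 0.5], [-0.034, 0.999, 0.02], [-0.5, 0.001, -0.866]]
ft_force: [-5.5, 1.4, -1.8]
grip_width: -0.0
gripper_force: 2.9
[0.523 0.061 0.083] [0.523 0.061 0.083]
side 3132 ((641.2596435546875, 74.08798217773438), (315.12689208984375, 256.0482482910156), 2.2792232036590576) 0.10055582433676563
top 6574 ((649.4144287109375, 77.81563568115234), (301.20404052734375, 251.54214477539062), 1.7339727878570557) 0.10099708673403252
[[[-0.0,-0.0,0.0],[0.0,0.0,0.0]],[[-0.0,-0.0,0.0],[0.0,0.0,0.0]],[[-0.0,-0.0,0.0],[0.0,0.0,0.0]]] MAX 0.0
[[[-0.17,0.0,-0.22],[0.0,-0.0,0.0]],[[-0.17,0.0,-0.22],[0.0,-0.0,0.0]],[[-0.17,0.0,-0.22],[0.0,-0.0,0.0]]] MAX 0.22
[[[-0.21,-0.0,-0.21],[0.0,0.0,0.0]],[[-0.21,-0.0,-0.21],[0.0,0.0,0.0]],[[-0.21,-0.0,-0.21],[0.0,0.0,0.0]]] MAX 0.21
[[[-0.24,0.0,-0.18],[0.0,0.13,0.0]],[[-0.23,0.0,-0.18],[0.0,0.13,0.0]],[[-0.23,0.0,-0.18],[0.0,0.13,0.0]]] MAX 0.24
[[[-0.25,-0.0,-0.15],[0.0,0.13,0.0]],[[-0.25,-0.0,-0.15],[0.0,0.13,0.0]],[[-0.25,-0.0,-0.15],[0.0,0.13,0.0]]] MAX 0.25
[[[-0.27,0.0,-0.12],[-0.0,0.13,0.0]],[[-0.27,0.0,-0.12],[-0.0,0.13,0.0]],[[-0.27,0.0,-0.12],[-0.0,0.13,0.0]]] MAX 0.27
[[[-0.28,0.0,-0.09],[-0.0,0.13,0.0]],[[-0.28,0.0,-0.09],[-0.0,0.13,0.0]],[[-0.28,0.0,-0.09],[-0.0,0.13,0.0]]] MAX 0.28
[[[-0.29,-0.0,-0.05],[0.0,0.13,0.0]],[[-0.29,-0.0,-0.06],[0.0,0.13,0.0]],[[-0.29,-0.0,-0.06],[0.0,0.13,0.0]]] MAX 0.29
```

```bash
python3 -m pendant '[[[-0.17,0,-0.22],[0,0,0]],[[-0.17,0,-0.22],[0,0,0]],[[-0.17,0,-0.22],[0,0,0]],[[-0.21,0,-0.21],[0,0,0]],[[-0.21,0,-0.21],[0,0,0]],[[-0.21,0,-0.21],[0,0,0]]]'
python3 -m pendant '[[[-0.24,0,-0.18],[0,0.13,0]],[[-0.23,0,-0.18],[0,0.13,0]],[[-0.23,0,-0.18],[0,0.13,0]],[[-0.25,0,-0.15],[0,0.13,0]],[[-0.25,0,-0.15],[0,0.13,0]],[[-0.25,0,-0.15],[0,0.13,0]]]'
python3 - <<'E'
from h import *
p,R=now(); f=lambda t:frame(YAW,t)
print(p,push(.65,26,.018),observe()["q"])
W=[(push(a,t,.018),f(t),3) for a,t in [(.8,24),(.95,22),(1.1,20)]]
rows(p,R,W)
E
```

```text
time_s: 6.95
position: [0.5359, 0.0617, 0.1503]
tool_rot: [[-0.866, -0.039, 0.498], [-0.034, 0.999, 0.02], [-0.499, 0.0, -0.867]]
ft_force: [-5.7, 1.7, -2.1]
grip_width: 0.0001
gripper_force: 2.9
time_s: 7.7
position: [0.5693, 0.0627, 0.2137]
tool_rot: [[-0.897, -0.039, 0.441], [-0.035, 0.999, 0.017], [-0.441, -0.0, -0.897]]
ft_force: [-2.0, 0.6, -2.1]
grip_width: 0.0001
gripper_force: 1.2
[0.569 0.063 0.214] [0.57  0.062 0.213] [  -7.526   15.17    92.335    5.866   46.779 -102.794]
[[[-0.27,-0.0,-0.11],[-0.0,0.15,0.0]],[[-0.27,-0.0,-0.11],[-0.0,0.15,0.0]],[[-0.27,-0.0,-0.12],[-0.0,0.15,0.0]]] MAX 0.27
[[[-0.28,0.0,-0.09],[-0.0,0.13,0.0]],[[-0.28,0.0,-0.09],[-0.0,0.13,0.0]],[[-0.28,0.0,-0.09],[-0.0,0.13,0.0]]] MAX 0.28
[[[-0.29,-0.0,-0.05],[0.0,0.13,0.0]],[[-0.29,-0.0,-0.06],[0.0,0.13,0.0]],[[-0.29,-0.0,-0.06],[0.0,0.13,0.0]]] MAX 0.29
```

```bash
python3 -m pendant '[[[-0.27,0,-0.11],[0,0.15,0]],[[-0.27,0,-0.11],[0,0.15,0]],[[-0.27,0,-0.12],[0,0.15,0]],[[-0.28,0,-0.09],[0,0.13,0]],[[-0.28,0,-0.09],[0,0.13,0]],[[-0.28,0,-0.09],[0,0.13,0]]]'
python3 -m pendant '[[[-0.29,0,-0.05],[0,0.13,0]],[[-0.29,0,-0.06],[0,0.13,0]],[[-0.29,0,-0.06],[0,0.13,0]],[[0,0,0],[0,0,0]]]'
cat >> h.py <<'E'
def flap():
    V=np.array([-U[1],U[0],0])
    for n in("side","top"):
        im=get_image(n);P=cloud(im)[im["range_z"]>0]-H; u=-(P@U);v=P@V;z=P[:,2];r=np.hypot(u,z)
        m=(r>.12)&(r<.236)&(z>.02)&(abs(v)<.105)&(abs(v)>.06)&(u>-.03)
        a=np.arctan2(z,u)[m]; print(n,m.sum(),"flap",np.median(a) if m.any() else None,"iqr",np.percentile(a,[10,90]) if m.any() else None)
        try:
            b=landmark_of(n,"stay_bob")
            for r in b[:2]: q=np.array(r["point"])-H; print("  bob conf",round(r["conf"],2),"u,v,z rel hinge",q@U,q@V,q[2],px(im,r["point"]))
        except Exception as e: print(e)
E
python3 - <<'E'
from h import *
p,R=now(); f=lambda t:frame(YAW,t)
print(p,push(1.1,20,.018),observe()["q"])
flap()
W=[(push(a,t,.018),f(t),3) for a,t in [(1.2,18),(1.3,16),(1.37,15)]]
rows(p,R,W)
E
```

```text
time_s: 8.45
position: [0.6197, 0.0644, 0.2633]
tool_rot: [[-0.926, -0.038, 0.375], [-0.036, 0.999, 0.014], [-0.375, -0.001, -0.927]]
ft_force: [-1.1, -0.1, -1.9]
grip_width: -0.0001
gripper_force: 0.9
time_s: 8.95
position: [0.65, 0.0655, 0.2821]
tool_rot: [[-0.938, -0.039, 0.345], [-0.036, 0.999, 0.013], [-0.345, -0.001, -0.939]]
ft_force: [-1.7, -0.4, -0.1]
grip_width: 0.0001
gripper_force: 0.7
[0.65  0.066 0.282] [0.649 0.066 0.282] [ -5.679  22.069  68.101   2.856  69.839 -98.405]
side 21 flap 1.0914418707011402 iqr [1.089 1.118]
  bob conf 0.41 u,v,z rel hinge -0.3291419210474394 -0.23964159866183746 -0.09129999999999999 [286.786 253.456]
top 127 flap 1.112206943934547 iqr [1.11  1.128]
[[[-0.18,0.0,-0.02],[-0.0,0.15,0.0]],[[-0.18,0.0,-0.02],[-0.0,0.15,0.0]],[[-0.18,0.0,-0.02],[-0.0,0.15,0.0]]] MAX 0.18
[[[-0.19,0.0,-0.01],[-0.0,0.13,0.0]],[[-0.19,0.0,-0.01],[-0.0,0.13,0.0]],[[-0.19,0.0,-0.01],[-0.0,0.13,0.0]]] MAX 0.19
[[[-0.14,0.0,0.0],[0.0,0.07,0.0]],[[-0.14,0.0,0.0],[0.0,0.07,0.0]],[[-0.14,0.0,0.0],[0.0,0.07,0.0]]] MAX 0.14
```

```bash
python3 -m pendant '[[[-0.18,0,-0.02],[0,0.15,0]],[[-0.18,0,-0.02],[0,0.15,0]],[[-0.18,0,-0.02],[0,0.15,0]],[[-0.19,0,-0.01],[0,0.13,0]],[[-0.19,0,-0.01],[0,0.13,0]],[[-0.19,0,-0.01],[0,0.13,0]]]'
python3 -m pendant '[[[-0.09,0,0],[0,0.05,0]],[[-0.09,0,0],[0,0.05,0]],[[-0.09,0,0],[0,0.05,0]],[[-0.09,0,0],[0,0.05,0]],[[0,0,0],[0,0,0]],[[0,0,0],[0,0,0]]]'
python3 - <<'E'
from h import *
p,R=now(); f=lambda t:frame(YAW,t)
print(p,push(1.36,15,.018),observe()["ft_force"])
flap()
im=get_image("top");cv2.imwrite("pics/t1.png",cv2.resize(im["img"][90:250,180:420],None,fx=3,fy=3))
W=[(push(a,t,.018),f(t),3) for a,t in [(1.3,16),(1.2,18),(1.1,20),(1.03,20)]]
rows(p,R,W)
E
```

```text
time_s: 9.9
position: [0.6908, 0.0674, 0.2985]
tool_rot: [[-0.961, -0.039, 0.272], [-0.038, 0.999, 0.011], [-0.272, 0.0, -0.962]]
ft_force: [-0.4, -1.0, -0.0]
grip_width: -0.0003
gripper_force: 0.5
time_s: 10.65
position: [0.704, 0.068, 0.3019]
tool_rot: [[-0.966, -0.039, 0.255], [-0.038, 0.999, 0.01], [-0.255, 0.0, -0.967]]
ft_force: [-1.1, 0.6, 0.0]
grip_width: -0.0002
gripper_force: 0.4
[0.704 0.068 0.302] [0.705 0.068 0.303] [-1.118  0.567  0.005]
side 156 flap 1.339944624912036 iqr [1.334 1.344]
top 89 flap 1.34956469005775 iqr [1.346 1.351]
  bob conf 0.62 u,v,z rel hinge -0.0011643304954869582 -0.004258442731478163 -0.0011999999999999927 [283.913 138.184]
  bob conf 0.53 u,v,z rel hinge -0.019195468188654693 0.1281313154580813 -0.036199999999999996 [241.95 148.18]
[[[0.11,-0.0,-0.01],[0.0,-0.08,0.0]],[[0.11,-0.0,-0.01],[0.0,-0.08,0.0]],[[0.11,-0.0,-0.01],[0.0,-0.08,0.0]]] MAX 0.11
[[[0.19,0.0,0.01],[-0.0,-0.13,-0.0]],[[0.19,0.0,0.01],[-0.0,-0.13,-0.0]],[[0.19,0.0,0.01],[-0.0,-0.13,-0.0]]] MAX 0.19
[[[0.19,0.0,0.03],[0.0,-0.13,0.0]],[[0.19,0.0,0.02],[0.0,-0.13,0.0]],[[0.19,0.0,0.02],[0.0,-0.13,0.0]]] MAX 0.19
[[[0.14,-0.0,0.02],[-0.0,0.0,0.0]],[[0.14,-0.0,0.02],[-0.0,0.0,0.0]],[[0.14,-0.0,0.02],[-0.0,0.0,0.0]]] MAX 0.14
```

View pics/t1.png

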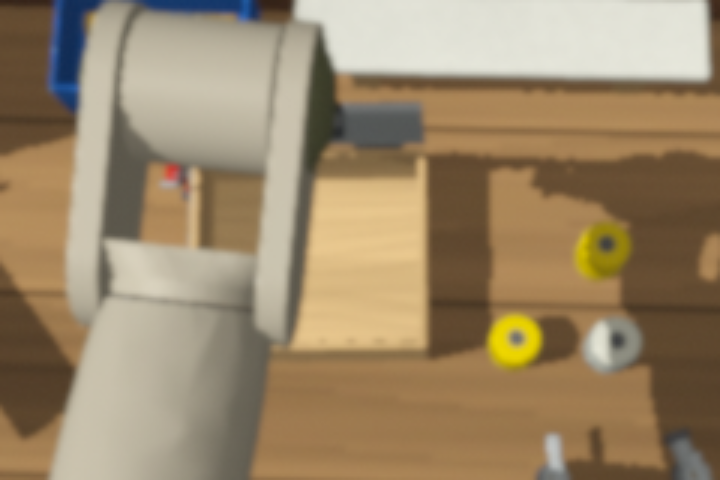

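```bash
python3 -m pendant '[[[-0.06,0,0],[0,0,0]],[[-0.06,0,0],[0,0,0]],[[0,0,0],[0,0,0]],[[0,0,0],[0,0,0]],[[0.11,0,-0.01],[0,-0.08,0]],[[0.11,0,-0.01],[0,-0.08,0]],[[0.11,0,-0.01],[0,-0.08,0]],[[0.12,0,0],[0,0,0]]]'
python3 -m pendant '[[[0.15,0,0.01],[0,-0.13,0]],[[0.15,0,0.01],[0,-0.13,0]],[[0.15,0,0.01],[0,-0.13,0]],[[0.15,0,0.02],[0,-0.13,0]],[[0.15,0,0.02],[0,-0.13,0]],[[0.15,0,0.02],[0,-0.13,0]],[[0.15,0,0.02],[0,0,0]],[[0.15,0,0.02],[0,0,0]]]'
python3 - <<'E'
from h import *
p,R=now(); print(p,push(1.05,20,.018),push(1.1,20,.018)); flap()
E
```

```text
time_s: 11.9
position: [0.6906, 0.0675, 0.2997]
tool_rot: [[-0.96, -0.039, 0.276], [-0.038, 0.999, 0.011], [-0.276, 0.0, -0.961]]
ft_force: [-1.0, -0.7, -0.6]
grip_width: 0.0001
gripper_force: 0.3
time_s: 12.9
position: [0.6469, 0.0657, 0.2796]
tool_rot: [[-0.939, -0.039, 0.341], [-0.037, 0.999, 0.014], [-0.341, 0.0, -0.94]]
ft_force: [-0.5, -0.1, 0.4]
grip_width: 0.0006
gripper_force: 0.0
[0.647 0.066 0.28 ] [0.638 0.065 0.276] [0.649 0.066 0.282]
side 29 flap 1.1035160443737626 iqr [1.1   1.107]
top 130 flap 1.1300821683577635 iqr [1.126 1.146]
```

```bash
python3 -m pendant '[[[0.15,0,0.03],[0,0,0]],[[0.15,0,0.03],[0,0,0]],[[0.15,0,0.03],[0,0,0]],[[0.15,0,0.03],[0,0,0]],[[0,0,0],[0,0,0]]]'
python3 - <<'E'
from h import *
p,R=now(); print(p); flap()
for n in("side","top"): print([(round(r["conf"],2),np.array(r["point"])) for r in landmark_of(n,"spacer_center")[:3]])
E
```

```text
time_s: 13.72
position: [0.6258, 0.0649, 0.2668]
tool_rot: [[-0.94, -0.039, 0.34], [-0.037, 0.999, 0.014], [-0.34, 0.0, -0.94]]
ft_force: [-0.1, -0.9, -0.2]
grip_width: 0.0003
gripper_force: 0.0
[0.626 0.065 0.267]
side 26 flap 1.1028274235663043 iqr [1.099 1.117]
  bob conf 0.2 u,v,z rel hinge -0.10428442468815427 -0.00019689454200504173 -0.0871 [346.898 199.428]
top 202 flap 1.1287467587372595 iqr [1.126 1.144]
  bob conf 0.71 u,v,z rel hinge -0.40695949355486366 0.3136534721720276 -0.0927 [182.418 277.185]
[(0.9, array([ 0.58 , -0.14 ,  0.028])), (0.85, array([ 0.582, -0.243,  0.03 ])), (0.71, array([0.658, 0.064, 0.305]))]
[(0.74, array([ 0.585, -0.237,  0.031])), (0.5, array([ 0.679, -0.232,  0.033])), (0.48, array([ 0.579, -0.141,  0.034]))]
```

```bash
cat >> h.py <<'E'
SP=np.array([.5825,-.240,.032])
def gr(sp,t=15,g=.016): 
    t=np.radians(t); return np.array(sp)+g*Z+.019*(np.sin(t)*U-np.cos(t)*Z)
E
python3 - <<'E'
from h import *
p,R=now(); F=frame(YAW,15); G=gr(SP); print(G)
rows(p,R,[([.55,-.0,.26],F,6),(G+.12*Z,F,9),(G+.05*Z,F,5),(G,F,6)])
E
```

```text
[ 0.587 -0.24   0.03 ]
[[[0.32,-0.26,-0.08],[0.0,0.16,0.0]],[[0.32,-0.26,-0.08],[0.0,0.16,0.0]],[[0.32,-0.26,-0.08],[0.0,0.16,0.0]],[[0.32,-0.26,-0.07],[0.0,0.16,0.0]],[[0.32,-0.26,-0.07],[0.0,0.16,0.0]],[[0.32,-0.26,-0.06],[0.0,0.16,0.0]]] MAX 0.32
[[[0.0,-0.67,0.32],[-0.0,0.0,-0.0]],[[0.0,-0.67,0.32],[-0.0,0.0,-0.0]],[[0.0,-0.67,0.32],[-0.0,0.0,-0.0]],[[0.0,-0.67,0.32],[-0.0,0.0,-0.0]],[[0.0,-0.67,0.32],[-0.0,0.0,-0.0]],[[0.0,-0.67,0.32],[-0.0,0.0,-0.0]],[[0.0,-0.67,0.32],[-0.0,0.0,-0.0]],[[0.0,-0.67,0.32],[-0.0,0.0,-0.0]],[[0.0,-0.67,0.32],[-0.0,0.0,-0.0]]] MAX 0.67
[[[0.09,-0.0,0.34],[-0.0,0.0,-0.0]],[[0.09,-0.0,0.34],[-0.0,0.0,-0.0]],[[0.09,-0.0,0.34],[-0.0,0.0,-0.0]],[[0.09,-0.0,0.34],[-0.0,0.0,-0.0]],[[0.09,-0.0,0.34],[-0.0,0.0,-0.0]]] MAX 0.34
[[[0.05,-0.0,0.2],[-0.0,0.0,-0.0]],[[0.05,-0.0,0.2],[-0.0,0.0,-0.0]],[[0.05,-0.0,0.2],[-0.0,0.0,-0.0]],[[0.05,-0.0,0.2],[-0.0,0.0,-0.0]],[[0.05,-0.0,0.2],[-0.0,0.0,-0.0]],[[0.05,-0.0,0.2],[-0.0,0.0,-0.0]]] MAX 0.2
```

```bash
python3 -m pendant '[[[0.32,-0.26,-0.08],[0,0.16,0]],[[0.32,-0.26,-0.08],[0,0.16,0]],[[0.32,-0.26,-0.08],[0,0.16,0]],[[0.32,-0.26,-0.07],[0,0.16,0]],[[0.32,-0.26,-0.07],[0,0.16,0]],[[0.32,-0.26,-0.06],[0,0.16,0]]]' 1 40
python3 -m pendant '[[[0,-0.67,0.32],[0,0,0]],[[0,-0.67,0.32],[0,0,0]],[[0,-0.67,0.32],[0,0,0]],[[0,-0.67,0.32],[0,0,0]],[[0,-0.67,0.32],[0,0,0]]]'
python3 -m pendant '[[[0,-0.67,0.32],[0,0,0]],[[0,-0.67,0.32],[0,0,0]],[[0,-0.67,0.32],[0,0,0]],[[0,-0.67,0.32],[0,0,0]],[[0,0,0],[0,0,0]]]'
python3 - <<'E'
from h import *
p,R=now(); F=frame(YAW,15); 
P=[]
for n in("side","top"):
    im=get_image(n)
    for r in landmark_of(n,"spacer_center")[:3]:
        q=np.array(r["point"]); 
        if abs(q[:2]-SP[:2]).max()<.04: P.append(q); print(n,round(r["conf"],2),q,px(im,q),im["img"][tuple(px(im,q).astype(int)[::-1])])
G=gr(SP);print(p,G)
rows(p,R,[(G+.05*Z,F,5),(G,F,6)])
im=get_image("side");cv2.imwrite("pics/s2.png",cv2.resize(im["img"][120:320,220:460],None,fx=3,fy=3))
E
```

```text
time_s: 14.78
position: [0.5493, -0.0013, 0.2601]
tool_rot: [[-0.965, -0.039, 0.26], [-0.038, 0.999, 0.01], [-0.26, 0.0, -0.966]]
ft_force: [0.4, -0.9, 0.0]
grip_width: 0.0851
gripper_force: 0.0
time_s: 15.4
position: [0.5718, -0.135, 0.1979]
tool_rot: [[-0.965, -0.039, 0.26], [-0.038, 0.999, 0.01], [-0.261, 0.0, -0.965]]
ft_force: [0.2, -0.5, -0.1]
grip_width: 0.0855
gripper_force: 0.0
time_s: 16.02
position: [0.5889, -0.2419, 0.1476]
tool_rot: [[-0.965, -0.037, 0.259], [-0.035, 0.999, 0.011], [-0.259, 0.001, -0.966]]
ft_force: [0.0, -0.3, -0.2]
grip_width: 0.0853
gripper_force: 0.0
side 0.95 [ 0.582 -0.241  0.033] [337.299 256.125] [ 90 102 104]
[ 0.589 -0.242  0.148] [ 0.587 -0.24   0.03 ]
[[[0.09,0.01,0.33],[0.0,0.0,-0.0]],[[0.09,0.01,0.33],[0.0,0.0,-0.0]],[[0.09,0.01,0.33],[0.0,0.0,-0.0]],[[0.09,0.01,0.33],[0.0,0.0,-0.0]],[[0.09,0.01,0.33],[0.0,0.0,-0.0]]] MAX 0.33
[[[0.05,0.0,0.2],[0.0,-0.0,-0.0]],[[0.05,0.0,0.2],[0.0,-0.0,-0.0]],[[0.05,0.0,0.2],[0.0,-0.0,-0.0]],[[0.05,0.0,0.2],[0.0,-0.0,-0.0]],[[0.05,0.0,0.2],[0.0,-0.0,-0.0]],[[0.05,0.0,0.2],[0.0,-0.0,-0.0]]] MAX 0.2
```

View pics/s2.png

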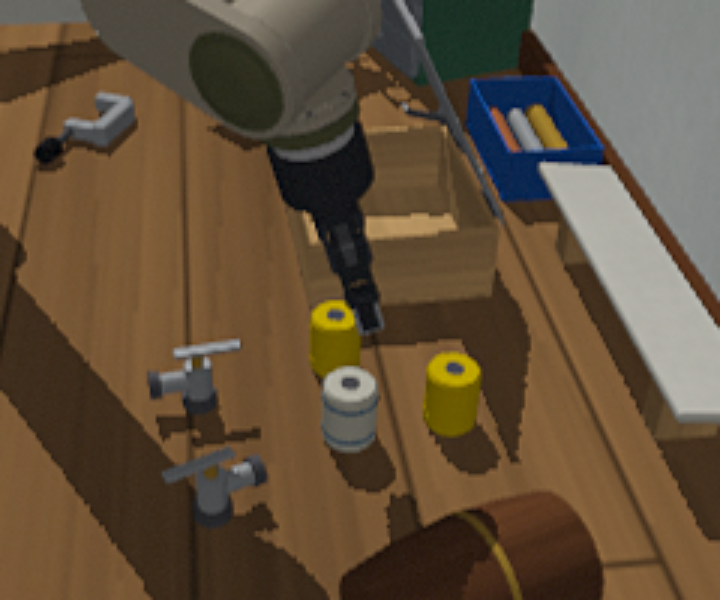

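```bash
python3 -m pendant '[[[0.09,0.01,0.33],[0,0,0]],[[0.09,0.01,0.33],[0,0,0]],[[0.09,0.01,0.33],[0,0,0]],[[0.09,0.01,0.33],[0,0,0]],[[0.09,0.01,0.33],[0,0,0]],[[0,0,0],[0,0,0]]]'
python3 -m pendant '[[[0.05,0,0.2],[0,0,0]],[[0.05,0,0.2],[0,0,0]],[[0.05,0,0.2],[0,0,0]],[[0.05,0,0.2],[0,0,0]],[[0.05,0,0.2],[0,0,0]],[[0.05,0,0.2],[0,0,0]],[[0,0,0],[0,0,0]]]'
python3 -m pendant '[[[0,0,0],[0,0,0]],[[0,0,0],[0,0,0]],[[0,0,0],[0,0,0]],[[0,0,0],[0,0,0]],[[0,0,0],[0,0,0]],[[0,0,0],[0,0,0]]]' 0 40
```

```text
time_s: 17.02
position: [0.589, -0.238, 0.079]
tool_rot: [[-0.965, -0.039, 0.259], [-0.037, 0.999, 0.012], [-0.259, 0.002, -0.966]]
ft_force: [0.0, -0.3, 0.1]
grip_width: 0.0858
gripper_force: 0.0
time_s: 17.9
position: [0.5901, -0.2381, 0.0302]
tool_rot: [[-0.965, -0.039, 0.26], [-0.038, 0.999, 0.011], [-0.26, 0.001, -0.966]]
ft_force: [0.3, 0.2, 0.6]
grip_width: 0.0855
gripper_force: 0.0
time_s: 18.65
position: [0.5907, -0.2385, 0.0317]
tool_rot: [[-0.964, -0.039, 0.262], [-0.038, 0.999, 0.01], [-0.262, -0.001, -0.965]]
ft_force: [-0.1, 0.5, 5.5]
grip_width: 0.0488
gripper_force: 42.1
```

Run:
```python
from h import *
p,R=now(); F=frame(YAW,15)
T=np.array([.6242,.0658,.0377])
rows(p,R,[(p+.13*Z,F,6),(T+.125*Z,F,11),(T+.012*Z,F,8)])
```

```text
[[[-0.14,-0.0,-0.52],[-0.0,0.01,0.0]],[[-0.14,-0.0,-0.52],[-0.0,0.01,0.0]],[[-0.14,-0.0,-0.52],[-0.0,0.01,0.0]],[[-0.14,-0.0,-0.52],[-0.0,0.01,0.0]],[[-0.14,-0.0,-0.52],[-0.0,0.01,0.0]],[[-0.14,-0.0,-0.52],[-0.0,0.01,0.0]]] MAX 0.52
[[[-0.1,0.69,0.02],[-0.0,-0.0,-0.0]],[[-0.1,0.69,0.02],[-0.0,-0.0,-0.0]],[[-0.1,0.69,0.02],[-0.0,-0.0,-0.0]],[[-0.1,0.69,0.02],[-0.0,-0.0,-0.0]],[[-0.1,0.69,0.02],[-0.0,-0.0,-0.0]],[[-0.1,0.69,0.02],[-0.0,-0.0,-0.0]],[[-0.1,0.69,0.02],[-0.0,-0.0,-0.0]],[[-0.1,0.69,0.02],[-0.0,-0.0,-0.0]],[[-0.1,0.69,0.02],[-0.0,-0.0,-0.0]],[[-0.1,0.69,0.02],[-0.0,-0.0,-0.0]],[[-0.1,0.69,0.02],[-0.0,-0.0,-0.0]]] MAX 0.69
[[[0.09,0.0,0.34],[-0.0,-0.0,-0.0]],[[0.09,0.0,0.34],[-0.0,-0.0,-0.0]],[[0.09,0.0,0.34],[-0.0,-0.0,-0.0]],[[0.09,0.0,0.34],[-0.0,-0.0,-0.0]],[[0.09,0.0,0.34],[-0.0,-0.0,-0.0]],[[0.09,0.0,0.34],[-0.0,-0.0,-0.0]],[[0.09,0.0,0.34],[-0.0,-0.0,-0.0]],[[0.09,0.0,0.34],[-0.0,-0.0,-0.0]]] MAX 0.34
```

```bash
python3 -m pendant '[[[-0.07,0,-0.26],[0,0,0]],[[-0.14,0,-0.52],[0,0,0]],[[-0.14,0,-0.52],[0,0,0]],[[-0.14,0,-0.52],[0,0,0]],[[-0.14,0,-0.52],[0,0,0]],[[-0.14,0,-0.52],[0,0,0]],[[-0.07,0,-0.26],[0,0,0]]]'
python3 -m pendant '[[[-0.05,0.35,0.01],[0,0,0]],[[-0.1,0.69,0.02],[0,0,0]],[[-0.1,0.69,0.02],[0,0,0]],[[-0.1,0.69,0.02],[0,0,0]],[[-0.1,0.69,0.02],[0,0,0]],[[-0.1,0.69,0.02],[0,0,0]]]'
python3 -m pendant '[[[-0.1,0.69,0.02],[0,0,0]],[[-0.1,0.69,0.02],[0,0,0]],[[-0.1,0.69,0.02],[0,0,0]],[[-0.1,0.69,0.02],[0,0,0]],[[-0.1,0.69,0.02],[0,0,0]],[[-0.05,0.35,0.01],[0,0,0]],[[0,0,0],[0,0,0]]]'
python3 - <<'E'
from h import *
p,R=now(); F=frame(YAW,15)
T=np.array([.6242,.0658,.0377]); print(p,T)
im=get_image("side");
for r in landmark_of("side","spacer_center")[:3]: print(r["conf"],np.array(r["point"]))
cv2.imwrite("pics/s3.png",cv2.resize(im["img"][80:280,220:460],None,fx=3,fy=3))
rows(p,R,[(T+.012*Z,F,8)])
E
```

```text
time_s: 19.52
position: [0.5902, -0.2383, 0.1613]
tool_rot: [[-0.965, -0.039, 0.261], [-0.038, 0.999, 0.01], [-0.261, -0.0, -0.965]]
ft_force: [-0.6, 0.3, -2.6]
grip_width: 0.0486
gripper_force: 41.9
time_s: 20.27
position: [0.606, -0.0835, 0.1605]
tool_rot: [[-0.965, -0.04, 0.258], [-0.038, 0.999, 0.012], [-0.259, 0.001, -0.966]]
ft_force: [0.5, -0.3, -2.4]
grip_width: 0.0486
gripper_force: 41.9
time_s: 21.15
position: [0.6227, 0.0681, 0.1626]
tool_rot: [[-0.965, -0.041, 0.259], [-0.039, 0.999, 0.011], [-0.26, 0.0, -0.966]]
ft_force: [0.0, -0.3, -2.7]
grip_width: 0.0489
gripper_force: 41.9
[0.623 0.068 0.163] [0.624 0.066 0.038]
0.78 [ 0.678 -0.231  0.033]
0.77 [ 0.58  -0.142  0.028]
0.55 [0.612 0.067 0.162]
[[[0.09,-0.01,0.34],[0.0,0.0,0.0]],[[0.09,-0.01,0.34],[0.0,0.0,0.0]],[[0.09,-0.01,0.34],[0.0,0.0,0.0]],[[0.09,-0.01,0.34],[0.0,0.0,0.0]],[[0.09,-0.01,0.34],[0.0,0.0,0.0]],[[0.09,-0.01,0.34],[0.0,0.0,0.0]],[[0.09,-0.01,0.34],[0.0,0.0,0.0]],[[0.09,-0.01,0.34],[0.0,0.0,0.0]]] MAX 0.34
```

View pics/s3.png

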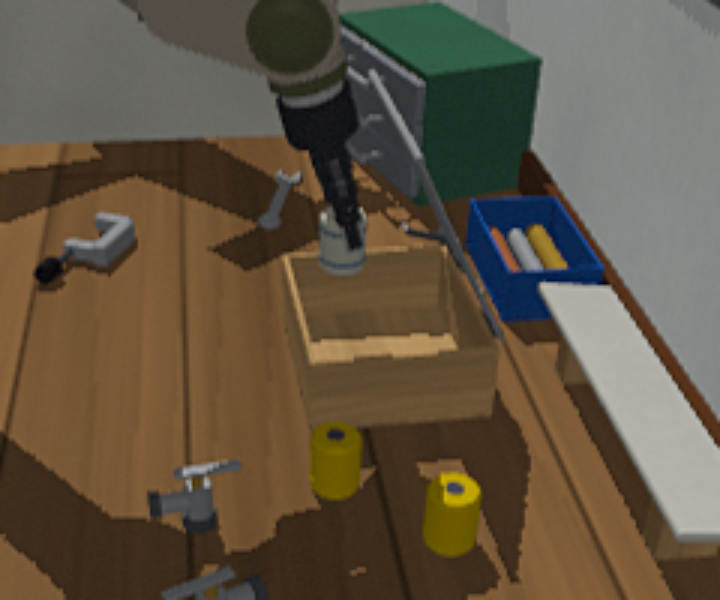

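```bash
python3 -m pendant '[[[0.09,-0.01,0.34],[0,0,0]],[[0.09,-0.01,0.34],[0,0,0]],[[0.09,-0.01,0.34],[0,0,0]],[[0.09,-0.01,0.34],[0,0,0]],[[0.09,-0.01,0.34],[0,0,0]],[[0.09,-0.01,0.34],[0,0,0]],[[0.09,-0.01,0.34],[0,0,0]],[[0,0,0],[0,0,0]]]'
python3 -m pendant '[[[0.09,0,0.33],[0,0,0]],[[0.02,0,0.1],[0,0,0]],[[0.02,0,0.1],[0,0,0]],[[0,0,0],[0,0,0]],[[0,0,0],[0,0,0]]]'
```

```text
time_s: 22.25
position: [0.6232, 0.0645, 0.0634]
tool_rot: [[-0.965, -0.039, 0.258], [-0.038, 0.999, 0.011], [-0.259, 0.0, -0.966]]
ft_force: [0.1, 0.5, -1.4]
grip_width: 0.0488
gripper_force: 41.9
time_s: 22.88
position: [0.6244, 0.0645, 0.0432]
tool_rot: [[-0.965, -0.039, 0.261], [-0.038, 0.999, 0.01], [-0.261, 0.0, -0.965]]
ft_force: [0.1, -1.0, -2.1]
grip_width: 0.0485
gripper_force: 41.9
```

```bash
python3 -m pendant '[[[0.01,0,0.04],[0,0,0]],[[0.01,0,0.04],[0,0,0]],[[0.01,0,0.04],[0,0,0]],[[0,0,0],[0,0,0]],[[0,0,0],[0,0,0]]]'
python3 -m pendant '[[[0.01,0,0.02],[0,0,0]],[[0.01,0,0.02],[0,0,0]],[[0,0,0],[0,0,0]],[[0,0,0],[0,0,0]]]'
```

```text
time_s: 23.5
position: [0.6243, 0.0645, 0.038]
tool_rot: [[-0.965, -0.039, 0.261], [-0.038, 0.999, 0.01], [-0.261, 0.0, -0.965]]
ft_force: [0.3, 0.5, -1.4]
grip_width: 0.0485
gripper_force: 42.0
time_s: 24.0
position: [0.6244, 0.0645, 0.0376]
tool_rot: [[-0.964, -0.039, 0.263], [-0.038, 0.999, 0.01], [-0.263, -0.0, -0.965]]
ft_force: [-3.6, 0.2, 9.0]
grip_width: 0.0484
gripper_force: 43.0
```

```bash
python3 -m pendant '[[[0,0,0],[0,0,0]],[[0,0,0],[0,0,0]],[[0,0,0],[0,0,0]],[[0,0,0],[0,0,0]]]' 0.8
python3 -m pendant '[[[0,0,-0.3],[0,0,0]],[[0,0,-0.5],[0,0,0]],[[0,0,-0.6],[0,0,0]],[[0,0,-0.6],[0,0,0]],[[0,0,-0.6],[0,0,0]],[[0,0,-0.6],[0,0,0]],[[0,0,0],[0,0,0]]]'
python3 - <<'E'
from h import *
p,R=now(); f=lambda t:frame(YAW,t); print(p)
for n in("side","top"):
    im=get_image(n); print(n,[(round(r["conf"],2),np.array(r["point"])) for r in landmark_of(n,"spacer_center")[:3]])
flap()
cv2.imwrite("pics/s4.png",cv2.resize(get_image("side")["img"][80:280,220:460],None,fx=3,fy=3))
c=push(1.05,20,.018); rows(p,R,[([.54,.06,.27],f(20),5),(c,f(20),7)]); print(c)
E
```

```text
time_s: 24.5
position: [0.624, 0.0645, 0.0361]
tool_rot: [[-0.965, -0.039, 0.26], [-0.038, 0.999, 0.01], [-0.261, 0.0, -0.965]]
ft_force: [-0.5, -1.4, -0.4]
grip_width: 0.0682
gripper_force: 0.0
time_s: 25.38
position: [0.5909, 0.0631, 0.1628]
tool_rot: [[-0.963, -0.039, 0.265], [-0.038, 0.999, 0.01], [-0.265, -0.001, -0.964]]
ft_force: [0.4, -0.8, -1.3]
grip_width: 0.0684
gripper_force: 0.0
[0.591 0.063 0.163]
side [(0.74, array([ 0.676, -0.228,  0.032])), (0.63, array([ 0.58 , -0.139,  0.028]))]
top [(0.57, array([ 0.678, -0.229,  0.033])), (0.53, array([ 0.582, -0.141,  0.032]))]
side 56 flap 0.6594446658115889 iqr [0.57  1.105]
top 207 flap 1.12927443736425 iqr [1.126 1.144]
[[[0.1,-0.01,-0.58],[-0.0,-0.18,0.0]],[[0.09,-0.01,-0.59],[-0.0,-0.18,0.0]],[[0.08,-0.01,-0.59],[-0.0,-0.18,0.0]],[[0.08,-0.01,-0.59],[-0.0,-0.18,0.0]],[[0.07,-0.01,-0.59],[-0.0,-0.18,0.0]]] MAX 0.59
[[[-0.34,0.0,0.1],[-0.0,0.0,0.0]],[[-0.34,0.0,0.1],[-0.0,0.0,0.0]],[[-0.34,0.0,0.1],[-0.0,0.0,0.0]],[[-0.34,0.0,0.1],[-0.0,0.0,0.0]],[[-0.34,0.0,0.1],[-0.0,0.0,0.0]],[[-0.34,0.0,0.1],[-0.0,0.0,0.0]],[[-0.34,0.0,0.1],[-0.0,0.0,0.0]]] MAX 0.34
[0.638 0.065 0.276]
```

View pics/s4.png

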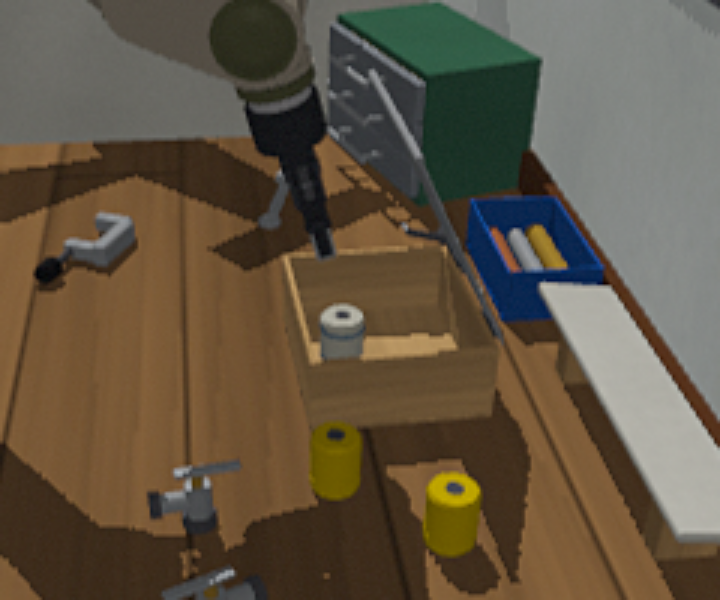

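```bash
python3 -m pendant '[[[0.1,-0.01,-0.58],[0,-0.18,0]],[[0.09,-0.01,-0.59],[0,-0.18,0]],[[0.08,-0.01,-0.59],[0,-0.18,0]],[[0.08,-0.01,-0.59],[0,-0.18,0]],[[0.07,-0.01,-0.59],[0,-0.18,0]]]' 0 20
python3 -m pendant '[[[-0.34,0,0.1],[0,0,0]],[[-0.34,0,0.1],[0,0,0]],[[-0.34,0,0.1],[0,0,0]],[[-0.34,0,0.1],[0,0,0]],[[-0.34,0,0.1],[0,0,0]],[[-0.34,0,0.1],[0,0,0]],[[-0.34,0,0.1],[0,0,0]],[[0,0,0],[0,0,0]]]'
python3 - <<'E'
from h import *
p,R=now(); f=lambda t:frame(YAW,t); print(p,push(1.05,20,.018))
rows(p,R,[(push(a,t,.018),f(t),n) for a,t,n in [(1.12,20,3),(1.22,18,3),(1.34,16,4),(1.42,14,4),(1.50,12,5)]])
E
```

```text
time_s: 26.45
position: [0.54, 0.0592, 0.2679]
tool_rot: [[-0.941, -0.039, 0.336], [-0.037, 0.999, 0.013], [-0.336, 0.0, -0.942]]
ft_force: [-0.2, 0.0, -0.1]
grip_width: -0.0001
gripper_force: 0.0
time_s: 27.45
position: [0.6404, 0.063, 0.2716]
tool_rot: [[-0.942, -0.039, 0.334], [-0.037, 0.999, 0.014], [-0.334, 0.0, -0.943]]
ft_force: [0.1, 1.7, -0.4]
grip_width: 0.0001
gripper_force: 0.0
[0.64  0.063 0.272] [0.638 0.065 0.276]
[[[-0.13,0.02,-0.06],[0.0,-0.03,0.0]],[[-0.13,0.02,-0.06],[0.0,-0.03,0.0]],[[-0.13,0.02,-0.06],[0.0,-0.03,0.0]]] MAX 0.13
[[[-0.19,0.0,-0.01],[-0.0,0.13,0.0]],[[-0.19,0.0,-0.02],[-0.0,0.13,0.0]],[[-0.19,0.0,-0.02],[-0.0,0.13,0.0]]] MAX 0.19
[[[-0.17,-0.0,0.0],[-0.0,0.1,-0.0]],[[-0.17,-0.0,-0.0],[-0.0,0.1,-0.0]],[[-0.17,-0.0,-0.0],[-0.0,0.1,-0.0]],[[-0.17,-0.0,-0.0],[-0.0,0.1,-0.0]]] MAX 0.17
[[[-0.11,-0.0,0.01],[0.0,0.1,0.0]],[[-0.11,-0.0,0.01],[0.0,0.1,0.0]],[[-0.11,-0.0,0.01],[0.0,0.1,0.0]],[[-0.11,-0.0,0.0],[0.0,0.1,0.0]]] MAX 0.11
[[[-0.09,0.0,0.01],[-0.0,0.08,-0.0]],[[-0.09,0.0,0.01],[-0.0,0.08,-0.0]],[[-0.09,0.0,0.01],[-0.0,0.08,-0.0]],[[-0.09,0.0,0.01],[-0.0,0.08,-0.0]],[[-0.09,0.0,0.01],[-0.0,0.08,-0.0]]] MAX 0.09
```

```bash
python3 -m pendant '[[[-0.13,0.02,-0.06],[0,-0.03,0]],[[-0.13,0.02,-0.06],[0,-0.03,0]],[[-0.13,0.02,-0.06],[0,-0.03,0]],[[-0.19,0,-0.01],[0,0.13,0]],[[-0.19,0,-0.02],[0,0.13,0]],[[-0.19,0,-0.02],[0,0.13,0]]]'
python3 -m pendant '[[[-0.17,0,0],[0,0.1,0]],[[-0.17,0,0],[0,0.1,0]],[[-0.17,0,0],[0,0.1,0]],[[-0.17,0,0],[0,0.1,0]],[[-0.11,0,0.01],[0,0.1,0]],[[-0.11,0,0.01],[0,0.1,0]],[[-0.11,0,0.01],[0,0.1,0]],[[-0.11,0,0],[0,0.1,0]]]'
python3 -m pendant '[[[-0.09,0,0.01],[0,0.08,0]],[[-0.09,0,0.01],[0,0.08,0]],[[-0.09,0,0.01],[0,0.08,0]],[[-0.09,0,0.01],[0,0.08,0]],[[-0.09,0,0.01],[0,0.08,0]],[[0,0,0],[0,0,0]],[[0,0,0],[0,0,0]],[[0,0,0],[0,0,0]]]'
python3 - <<'E'
from h import *
p,R=now(); f=lambda t:frame(YAW,t); print(p,push(1.5,12,.018))
flap()
cv2.imwrite("pics/t2.png",cv2.resize(get_image("top")["img"][90:250,180:420],None,fx=3,fy=3))
E
```

```text
time_s: 28.2
position: [0.6727, 0.0668, 0.2948]
tool_rot: [[-0.95, -0.039, 0.31], [-0.037, 0.999, 0.012], [-0.31, 0.0, -0.951]]
ft_force: [-1.2, -0.0, -0.4]
grip_width: 0.0001
gripper_force: 0.6
time_s: 29.2
position: [0.7158, 0.0684, 0.3061]
tool_rot: [[-0.969, -0.039, 0.243], [-0.038, 0.999, 0.01], [-0.243, 0.0, -0.97]]
ft_force: [-0.4, 0.0, -1.5]
grip_width: 0.0
gripper_force: 0.4
time_s: 30.2
position: [0.7334, 0.0692, 0.3084]
tool_rot: [[-0.977, -0.039, 0.21], [-0.038, 0.999, 0.008], [-0.21, 0.0, -0.978]]
ft_force: [-0.4, -0.0, 0.8]
grip_width: 0.0003
gripper_force: 0.1
[0.733 0.069 0.308] [0.737 0.069 0.309]
side 233 flap 1.471228829873927 iqr [1.464 1.475]
  bob conf 0.42 u,v,z rel hinge -0.14705172265321187 -0.5325475385960609 -0.0916 [375.587 333.951]
top 337 flap 1.48188526459021 iqr [1.478 1.486]
```

View pics/t2.png

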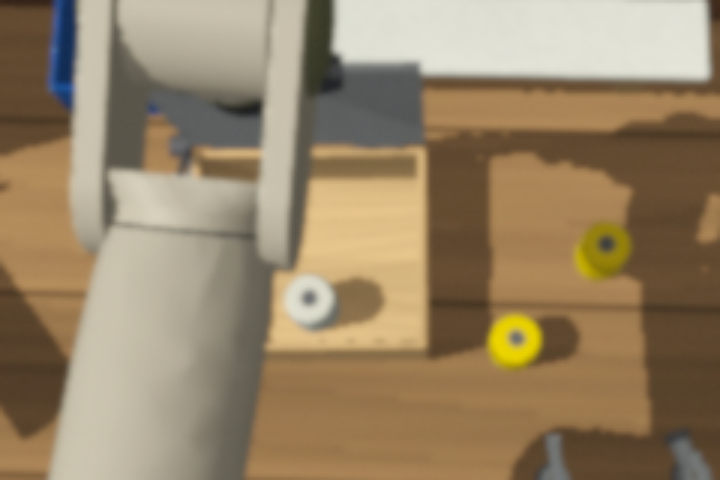

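```bash
python3 -m pendant '[[[-0.08,0,0.01],[0,0,0]],[[-0.08,0,0.01],[0,0,0]],[[0,0,0],[0,0,0]],[[0,0,0],[0,0,0]],[[0,0,0],[0,0,0]],[[0,0,0],[0,0,0]]]'
python3 - <<'E'
from h import *
p,R=now(); f=lambda t:frame(YAW,t); print(p)
flap()
rows(p,R,[(push(a,t,.018),f(t),n) for a,t,n in [(1.42,14,3),(1.34,16,3),(1.22,18,4),(1.10,20,4),(.98,22,4)]])
E
```

```text
time_s: 31.2
position: [0.7399, 0.0694, 0.309]
tool_rot: [[-0.977, -0.039, 0.21], [-0.038, 0.999, 0.008], [-0.21, 0.0, -0.978]]
ft_force: [0.2, 0.7, -0.6]
grip_width: 0.0003
gripper_force: 0.1
[0.74  0.069 0.309]
side 248 flap 1.4982191057876215 iqr [1.491 1.504]
top 401 flap 1.5092753104650225 iqr [1.505 1.513]
  bob conf 0.51 u,v,z rel hinge -0.3257071095556167 -0.38468035923988314 -0.0917 [410.805 247.955]
[[[0.18,-0.0,-0.01],[0.0,-0.13,0.0]],[[0.18,-0.0,-0.02],[0.0,-0.13,0.0]],[[0.18,-0.0,-0.02],[0.0,-0.13,0.0]]] MAX 0.18
[[[0.15,0.0,-0.0],[0.0,-0.13,-0.0]],[[0.15,0.0,-0.01],[0.0,-0.13,-0.0]],[[0.15,0.0,-0.01],[0.0,-0.13,-0.0]]] MAX 0.15
[[[0.17,-0.0,0.01],[0.0,-0.1,0.0]],[[0.17,-0.0,0.0],[0.0,-0.1,0.0]],[[0.17,-0.0,0.0],[0.0,-0.1,0.0]],[[0.17,-0.0,0.0],[0.0,-0.1,0.0]]] MAX 0.17
[[[0.17,0.0,0.02],[-0.0,-0.1,-0.0]],[[0.17,0.0,0.02],[-0.0,-0.1,-0.0]],[[0.17,0.0,0.02],[-0.0,-0.1,-0.0]],[[0.17,0.0,0.02],[-0.0,-0.1,-0.0]]] MAX 0.17
[[[0.17,-0.0,0.04],[-0.0,-0.1,0.0]],[[0.17,-0.0,0.03],[-0.0,-0.1,0.0]],[[0.17,-0.0,0.03],[-0.0,-0.1,0.0]],[[0.17,-0.0,0.03],[0.0,-0.1,0.0]]] MAX 0.17
```

```bash
python3 -m pendant '[[[0.1,0,-0.01],[0,-0.07,0]],[[0.1,0,-0.01],[0,-0.07,0]],[[0.1,0,-0.01],[0,-0.07,0]],[[0.1,0,-0.01],[0,-0.07,0]],[[0.1,0,-0.01],[0,-0.07,0]],[[0.09,0,0],[0,-0.05,0]],[[0,0,0],[0,0,0]],[[0,0,0],[0,0,0]]]'
python3 - <<'E'
from h import *
p,R=now(); f=lambda t:frame(YAW,t); print(p,push(1.42,14,.018))
flap()
rows(p,R,[(push(a,t,.018),f(t),n) for a,t,n in [(1.34,16,4),(1.22,18,4),(1.10,20,4),(1.01,22,4)]])
E
```

```text
time_s: 32.4
position: [0.7166, 0.0685, 0.3056]
tool_rot: [[-0.969, -0.039, 0.244], [-0.038, 0.999, 0.01], [-0.244, 0.0, -0.97]]
ft_force: [-1.8, -0.1, -0.2]
grip_width: -0.0001
gripper_force: 0.2
[0.717 0.068 0.306] [0.719 0.068 0.306]
side 184 flap 1.3966067895489211 iqr [1.391 1.401]
top 148 flap 1.4066466691381927 iqr [1.403 1.41 ]
  bob conf 0.38 u,v,z rel hinge -0.03949586051542529 0.12851088281599368 -0.0327 [241.413 154.274]
[[[0.1,-0.0,-0.0],[0.0,-0.09,0.0]],[[0.1,-0.0,-0.0],[0.0,-0.09,0.0]],[[0.1,-0.0,-0.0],[0.0,-0.09,0.0]],[[0.1,-0.0,-0.01],[0.0,-0.09,0.0]]] MAX 0.1
[[[0.17,-0.0,0.01],[-0.0,-0.1,0.0]],[[0.17,-0.0,0.0],[-0.0,-0.1,0.0]],[[0.17,-0.0,0.0],[-0.0,-0.1,0.0]],[[0.17,-0.0,0.0],[-0.0,-0.1,0.0]]] MAX 0.17
[[[0.17,0.0,0.02],[-0.0,-0.1,-0.0]],[[0.17,0.0,0.02],[-0.0,-0.1,-0.0]],[[0.17,0.0,0.02],[-0.0,-0.1,-0.0]],[[0.17,0.0,0.02],[-0.0,-0.1,-0.0]]] MAX 0.17
[[[0.13,-0.0,0.03],[-0.0,-0.1,0.0]],[[0.13,-0.0,0.02],[-0.0,-0.1,0.0]],[[0.13,-0.0,0.02],[-0.0,-0.1,0.0]],[[0.13,-0.0,0.02],[0.0,-0.1,0.0]]] MAX 0.13
```

```bash
python3 -m pendant '[[[0.1,0,0],[0,-0.09,0]],[[0.1,0,0],[0,-0.09,0]],[[0.1,0,0],[0,-0.09,0]],[[0.1,0,-0.01],[0,-0.09,0]],[[0.17,0,0.01],[0,-0.1,0]],[[0.17,0,0],[0,-0.1,0]],[[0.17,0,0],[0,-0.1,0]],[[0.17,0,0],[0,-0.1,0]]]'
python3 -m pendant '[[[0.17,0,0.02],[0,-0.1,0]],[[0.17,0,0.02],[0,-0.1,0]],[[0.17,0,0.02],[0,-0.1,0]],[[0.17,0,0.02],[0,-0.1,0]],[[0.13,0,0.03],[0,-0.1,0]],[[0.13,0,0.02],[0,-0.1,0]],[[0.13,0,0.02],[0,-0.1,0]],[[0.13,0,0.02],[0,-0.1,0]]]'
python3 - <<'E'
from h import *
p,R=now(); f=lambda t:frame(YAW,t); print(p,push(1.01,22,.018))
flap()
rows(p,R,[(push(a,t,.018),f(t),n) for a,t,n in [(.9,24,4),(.75,26,4),(.6,28,4),(.45,29.5,4),(.3,29.5,4),(.15,29.5,4)]])
E
```

```text
time_s: 33.6
position: [0.6745, 0.0669, 0.2935]
tool_rot: [[-0.951, -0.039, 0.308], [-0.037, 0.999, 0.012], [-0.308, 0.0, -0.951]]
ft_force: [0.2, -0.4, 0.4]
grip_width: -0.0002
gripper_force: 0.4
time_s: 34.6
position: [0.6318, 0.0651, 0.2708]
tool_rot: [[-0.927, -0.039, 0.373], [-0.036, 0.999, 0.015], [-0.373, 0.0, -0.928]]
ft_force: [-0.8, 0.6, -1.6]
grip_width: 0.0001
gripper_force: 0.7
[0.632 0.065 0.271] [0.631 0.065 0.271]
side 36 flap 1.0198632223330715 iqr [1.017 1.03 ]
top 387 flap 1.024889043090225 iqr [1.021 1.034]
[[[0.16,-0.0,0.04],[0.0,-0.1,0.0]],[[0.16,-0.0,0.04],[0.0,-0.1,0.0]],[[0.16,-0.0,0.03],[0.0,-0.1,0.0]],[[0.16,-0.0,0.03],[0.0,-0.1,0.0]]] MAX 0.16
[[[0.21,0.0,0.07],[0.0,-0.1,0.0]],[[0.21,0.0,0.07],[0.0,-0.1,0.0]],[[0.21,0.0,0.07],[0.0,-0.1,0.0]],[[0.21,0.0,0.07],[0.0,-0.1,0.0]]] MAX 0.21
[[[0.2,-0.0,0.1],[-0.0,-0.1,0.0]],[[0.2,-0.0,0.1],[0.0,-0.1,0.0]],[[0.2,-0.0,0.1],[-0.0,-0.1,0.0]],[[0.2,-0.0,0.09],[-0.0,-0.1,0.0]]] MAX 0.2
[[[0.19,0.0,0.12],[0.0,-0.08,-0.0]],[[0.19,0.0,0.12],[0.0,-0.08,-0.0]],[[0.19,0.0,0.12],[0.0,-0.08,-0.0]],[[0.19,0.0,0.12],[0.0,-0.08,-0.0]]] MAX 0.19
[[[0.17,0.0,0.14],[-0.0,0.0,0.0]],[[0.17,0.0,0.14],[-0.0,0.0,0.0]],[[0.17,0.0,0.14],[-0.0,0.0,0.0]],[[0.17,0.0,0.14],[-0.0,0.0,0.0]]] MAX 0.17
[[[0.15,-0.0,0.16],[0.0,0.0,0.0]],[[0.15,-0.0,0.16],[0.0,0.0,0.0]],[[0.15,-0.0,0.16],[0.0,0.0,0.0]],[[0.15,-0.0,0.16],[0.0,0.0,0.0]]] MAX 0.16
```

The flap is past the lock angle at 1.02 and still resting on the fingers, so the stay has tripped. I'll keep lowering.

```bash
python3 -m pendant '[[[0.16,0,0.04],[0,-0.1,0]],[[0.16,0,0.04],[0,-0.1,0]],[[0.16,0,0.03],[0,-0.1,0]],[[0.16,0,0.03],[0,-0.1,0]],[[0.21,0,0.07],[0,-0.1,0]],[[0.21,0,0.07],[0,-0.1,0]],[[0.21,0,0.07],[0,-0.1,0]],[[0.21,0,0.07],[0,-0.1,0]]]'
python3 -m pendant '[[[0.2,0,0.1],[0,-0.1,0]],[[0.2,0,0.1],[0,-0.1,0]],[[0.2,0,0.1],[0,-0.1,0]],[[0.2,0,0.09],[0,-0.1,0]],[[0.19,0,0.12],[0,-0.08,0]],[[0.19,0,0.12],[0,-0.08,0]],[[0.19,0,0.12],[0,-0.08,0]],[[0.19,0,0.12],[0,-0.08,0]]]'
python3 - <<'E'
from h import *
p,R=now(); f=lambda t:frame(YAW,t); print(p,push(.45,29.5,.018),observe()["q"])
rows(p,R,[(push(a,t,.018),f(t),n) for a,t,n in [(.3,29.5,4),(.17,29.5,4),(.08,29.5,4),(.0,29.5,5)]])
E
```

```text
time_s: 35.8
position: [0.5844, 0.0633, 0.2314]
tool_rot: [[-0.899, -0.039, 0.437], [-0.035, 0.999, 0.017], [-0.437, 0.0, -0.899]]
ft_force: [-0.9, -0.1, -2.0]
grip_width: 0.0004
gripper_force: 0.8
time_s: 36.8
position: [0.5457, 0.0618, 0.1719]
tool_rot: [[-0.869, -0.039, 0.493], [-0.034, 0.999, 0.019], [-0.493, 0.0, -0.87]]
ft_force: [-1.4, 0.3, -2.4]
grip_width: -0.0001
gripper_force: 1.0
[0.546 0.062 0.172] [0.546 0.062 0.172] [  -8.426   15.27   102.031    9.436   33.918 -107.148]
[[[0.17,-0.0,0.14],[0.0,0.0,0.0]],[[0.17,-0.0,0.14],[0.0,0.0,0.0]],[[0.17,-0.0,0.14],[0.0,0.0,0.0]],[[0.17,-0.0,0.14],[0.0,0.0,0.0]]] MAX 0.17
[[[0.13,0.0,0.14],[-0.0,0.0,-0.0]],[[0.13,0.0,0.14],[-0.0,0.0,-0.0]],[[0.13,0.0,0.14],[-0.0,0.0,-0.0]],[[0.13,0.0,0.14],[-0.0,0.0,-0.0]]] MAX 0.14
[[[0.08,-0.0,0.11],[-0.0,0.0,-0.0]],[[0.08,-0.0,0.11],[-0.0,0.0,-0.0]],[[0.08,-0.0,0.11],[-0.0,0.0,-0.0]],[[0.08,-0.0,0.11],[-0.0,0.0,-0.0]]] MAX 0.11
[[[0.05,-0.0,0.08],[-0.0,0.0,-0.0]],[[0.05,-0.0,0.08],[-0.0,0.0,-0.0]],[[0.05,-0.0,0.08],[-0.0,0.0,-0.0]],[[0.05,-0.0,0.08],[-0.0,0.0,-0.0]],[[0.05,-0.0,0.08],[-0.0,0.0,-0.0]]] MAX 0.08
```

```bash
python3 -m pendant '[[[0.17,0,0.14],[0,0,0]],[[0.17,0,0.14],[0,0,0]],[[0.17,0,0.14],[0,0,0]],[[0.17,0,0.14],[0,0,0]],[[0.13,0,0.14],[0,0,0]],[[0.13,0,0.14],[0,0,0]],[[0.13,0,0.14],[0,0,0]],[[0.13,0,0.14],[0,0,0]]]'
python3 -m pendant '[[[0.07,0,0.1],[0,0,0]],[[0.07,0,0.1],[0,0,0]],[[0.07,0,0.1],[0,0,0]],[[0.07,0,0.1],[0,0,0]],[[0,0,0],[0,0,0]]]'
python3 - <<'E'
from h import *
p,R=now(); f=lambda t:frame(YAW,t); print(p,push(.08,29.5,.018),push(0,29.5,.018))
rows(p,R,[(push(a,t,.018),f(t),n) for a,t,n in [(.0,29.5,6),(-.03,29.5,3)]])
E
```

```text
time_s: 37.8
position: [0.5263, 0.061, 0.1093]
tool_rot: [[-0.869, -0.039, 0.493], [-0.034, 0.999, 0.019], [-0.493, 0.0, -0.87]]
ft_force: [-0.8, 0.1, -2.9]
grip_width: 0.0001
gripper_force: 1.1
time_s: 38.42
position: [0.5239, 0.061, 0.0898]
tool_rot: [[-0.87, -0.039, 0.491], [-0.034, 0.999, 0.02], [-0.492, 0.0, -0.871]]
ft_force: [-5.9, -1.3, -2.7]
grip_width: 0.0003
gripper_force: 3.0
[0.524 0.061 0.09 ] [0.523 0.061 0.088] [0.523 0.061 0.069]
[[[0.05,-0.0,0.07],[0.0,-0.0,0.0]],[[0.05,-0.0,0.07],[0.0,-0.0,0.0]],[[0.05,-0.0,0.07],[0.0,-0.0,0.0]],[[0.05,-0.0,0.07],[0.0,-0.0,0.0]],[[0.05,-0.0,0.07],[0.0,-0.0,0.0]],[[0.05,-0.0,0.07],[0.0,-0.0,0.0]]] MAX 0.07
[[[0.03,0.0,0.05],[0.0,-0.0,0.0]],[[0.03,0.0,0.05],[0.0,-0.0,0.0]],[[0.03,0.0,0.05],[0.0,-0.0,0.0]]] MAX 0.05
```

```bash
python3 -m pendant '[[[0.05,0,0.07],[0,0,0]],[[0.05,0,0.07],[0,0,0]],[[0.05,0,0.07],[0,0,0]],[[0.05,0,0.07],[0,0,0]],[[0.05,0,0.07],[0,0,0]],[[0.04,0,0.06],[0,0,0]],[[0,0,0],[0,0,0]]]'
python3 -m pendant '[[[0.03,0,0.05],[0,0,0]],[[0.03,0,0.05],[0,0,0]],[[0.03,0,0.05],[0,0,0]],[[0,0,0],[0,0,0]]]'
cat > lid.py <<'E'
from h import *
print(now()[0])
for n in("side","top"):
    im=get_image(n);P=cloud(im)[im["range_z"]>0]-H;V=np.array([-U[1],U[0],0]);u=-(P@U);v=P@V
    m=(u>.02)&(u<.23)&(abs(v)>.04)&(abs(v)<.11)&(abs(P[:,2])<.06)
    a=np.polyfit(u[m],P[m,2],1); print(n,m.sum(),"slope",a[0],"z at lip",a[0]*.238+a[1]+.092)
E
python3 lid.py
```

```text
time_s: 39.3
position: [0.5222, 0.0609, 0.0701]
tool_rot: [[-0.87, -0.039, 0.492], [-0.034, 0.999, 0.019], [-0.492, 0.0, -0.87]]
ft_force: [-2.4, 0.7, -2.4]
grip_width: -0.0001
gripper_force: 1.5
time_s: 39.8
position: [0.5222, 0.0608, 0.0633]
tool_rot: [[-0.869, -0.039, 0.493], [-0.034, 0.999, 0.019], [-0.493, 0.0, -0.87]]
ft_force: [-0.2, 0.1, 0.8]
grip_width: -0.0001
gripper_force: 0.0
[0.522 0.061 0.063]
side 1428 slope -0.01703419321281668 z at lip 0.09124227522671116
top 3394 slope -0.0007597569030703521 z at lip 0.09334582903201102
```

```bash
python3 -m pendant '[[[0.1,0,-0.05],[0,0,0]],[[0.22,0,-0.12],[0,0,0]],[[0.22,0,-0.12],[0,0,0]],[[0.22,0,-0.12],[0,0,0]],[[0.22,0,-0.12],[0,0,0]],[[0,0,-0.5],[0,0.3,0]],[[0,0,-0.6],[0,0.5,0]],[[0,0,-0.6],[0,0.5,0]]]'
python3 -m pendant '[[[0,0,-0.6],[0,0.5,0]],[[0,0,-0.6],[0,0.5,0]],[[0,0,-0.6],[0,0.5,0]],[[0,0,-0.6],[0,0.5,0]],[[0,0,0],[0,0,0]],[[0,0,0],[0,0,0]]]'
python3 lid.py
python3 - <<'E'
from h import *
im=get_image("top")
for q in("stay_bob","tap_a","cutter","fuselage"): print(q,[(round(r["conf"],2),np.array(r["point"])) for r in landmark_of("top",q)[:2]])
cv2.imwrite("pics/t3.png",im["img"])
E
```

```text
time_s: 40.9
position: [0.4452, 0.0578, 0.1233]
tool_rot: [[-0.92, -0.039, 0.389], [-0.036, 0.999, 0.015], [-0.389, -0.0, -0.921]]
ft_force: [0.1, 0.4, 0.3]
grip_width: 0.0001
gripper_force: 0.0
time_s: 41.65
position: [0.4139, 0.0568, 0.2123]
tool_rot: [[-0.974, -0.039, 0.224], [-0.038, 0.999, 0.01], [-0.225, 0.001, -0.974]]
ft_force: [-0.8, 0.6, -1.0]
grip_width: -0.0003
gripper_force: 0.0
[0.414 0.057 0.212]
side 1400 slope -0.017815572456956363 z at lip 0.09111428205883061
top 3402 slope -0.001252210219597468 z at lip 0.0933308564190627
stay_bob [(0.54, array([0.739, 0.201, 0.059]))]
tap_a [(0.71, array([ 0.455, -0.323,  0.001])), (0.49, array([ 0.445, -0.182, -0.001]))]
cutter [(0.96, array([ 0.348,  0.367, -0.   ]))]
fuselage []
```

View pics/t3.png

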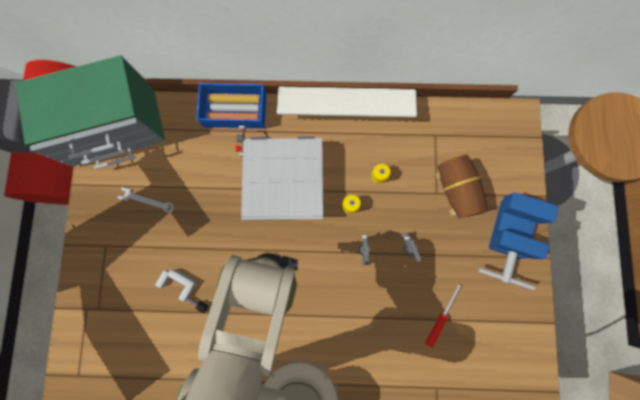

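The flap is shut at (283,178) and the bob has reset at (240,148). The yellow look-alikes, taps, cutter and fuselage are where they were, and the arm is clear.

```bash
python3 -c "
from rig import *
print(close_job())"
```

```text
the job is handed in; nothing more can be done
None
```

The white spacer is upright in the parts well, the flap was locked, tripped and lowered fully shut on the fingers, nothing else on the bench was moved, and the job was handed in at about 42 s.

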